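# Clamp a specimen plate with a T-slot stud

### The job

Lay the blue specimen plate flat and fully home in the notched pocket of the metal fixture and let go of it. Then take the red-handled clamp stud from its rest block, drop its T head through the wide window of the fixture's T-slot, slide it along to the closed end of the slot and turn it a quarter turn so that its head locks under the slot and its steel clamp finger points squarely over the plate. Let go of it standing upright, with its collar flat on the fixture, and leave the bottles and glassware standing where they are.

Things in the scene. Friction and masses are not known exactly. Their poses are not given: they have to be found in the camera images.
- fixture: Fixed aluminium clamping fixture; origin on the worktop, block spans x -75..75, y -70..105, z 0..30 mm (deck). A T-slot runs along its y at x -45; the plate pocket lies on the slot's +x side. Slit in the deck 13 mm wide, lips 10 mm thick (z 20..30), from the window (y 65) to a closed end that stops the 9 mm stem with its axis at y -26.5. Channel below: see station
- pocket (a point): Centre of the pocket floor, at fixture x 25, y 0, z 20 mm. Pocket 74 (x) x 104 (y) mm, 10 mm deep, with a 16 x 16 mm solid corner block filling its (+x, -y) corner; axes as the fixture's
- window (a point): Centre of the T-slot's entry window, on the deck surface (fixture x -45, y 65, z 30 mm): an opening 21 mm (fixture x) by 39 mm (y), the only place where the T head passes, lengthwise along y
- station (a point): Place of the stud's axis when locked, by the closed end of the T-slot, on the deck (fixture x -45, y -25, z 30 mm). Under the lips the channel is 12 mm high (floor z 8) and 21 mm wide, which keeps the T head lengthwise; only near the closed end (fixture y -47..+1) it widens to 42 mm so that the head can turn there, either way round
- plate: Loose blue specimen plate, 70 (x) x 100 (y) x 14 mm, 0.17 to 0.35 kg, origin at the centre of its underside. 18 x 18 mm notch in its (+x, -y) corner, so it fits the pocket only with its axes along the fixture's. Lowest 4 mm are 2 mm smaller all round. Centred on top a white grip bar 14 (x) x 60 (y) mm, z 14..44. Starts flat on the worktop; seated, its origin is 20 mm above the worktop
- stud: Loose steel clamp stud, 94 mm tall, 0.17-.35 kg, origin on its axis at the T head's underside. Head 32 (x) x 16 (y), z 0..8; stem d 9 to z 20; collar d 34, z 20..26, rests on the deck (origin then 10 mm above worktop); clamp finger 16 wide along +x to 52 from the axis, z 26..34; red wing grip 64 (x) x 14 (y), z 58..94. Starts upright in the rest, origin at z 6. Locked: its +x along fixture +x
- finger_tip (a point): On the stud: underside of the clamp finger near its tip, at stud x 50, y 0, z 26 mm; locked, the finger reaches 17 mm over the plate, 2 mm above it
- rest: Fixed grey rest block for the stud, 80 (x) x 60 (y) x 26 mm, origin at the centre of its underside; socket 36 (x) x 20 (y) mm, 22 mm deep; the stud's collar rests on its top, the stud's x along the block's x
- flask: Bystander to leave alone: loose conical glass flask with pale yellow contents, 85 mm across, 146 mm tall, origin at the centre of its underside
- beaker: Bystander to leave alone: loose glass beaker, 74 mm across, 99 mm tall, origin at the centre of its underside
- dropper: Bystander to leave alone: loose dropper bottle with magenta contents and red teat, 52 mm across, 123 mm tall, origin at the centre of its underside
- wash: Bystander to leave alone: loose white wash bottle with red cap and bent spout, 70x92 mm, 190 mm tall, origin at the centre of its underside
Mind the look-alikes: they are no part of the job. What is shaped like the stud but orange or yellow is not meant.

How it is judged:
On the way, in this order (a step that is already met when the one before it is completed fails the run):
1. the plate lies fully home in the pocket and the fingers have let go of it (horizontal distance between plate and pocket below 0.005 m and z of plate in the frame of fixture below 0.0225 m and angle between plate's own z axis and vertical below 0.06 rad and angle between the x axis of plate and the x axis of fixture, either way round below 0.09 rad and contact force between the fingers and plate below 0.2 N), for 0.2 s.
2. the stud's T head is down through the window, below the lips (z of stud in the frame of fixture below 0.015 m and horizontal distance between stud and window below 0.012 m), for 0.05 s.
3. the stud has been slid along the slot to the closed end, head still lengthwise (z of stud in the frame of fixture below 0.015 m and horizontal distance between stud and station below 0.01 m and angle between the x axis of stud and the y axis of fixture, either way round below 0.5 rad).
At the end, for the whole second after the job is handed in: Plate in the pocket within 5 mm, underside at most 2.5 mm above its floor, square (5 deg) and level (3 deg). Stud upright (6 deg), collar down on the deck (within 5 mm), within 10 mm of the station, turned within 11 deg of square across the slot, finger over the plate; both at rest (horizontal distance between plate and pocket below 0.005 m and z of plate in the frame of fixture below 0.0225 m and angle between plate's own z axis and vertical below 0.06 rad and angle between the x axis of plate and the x axis of fixture, either way round below 0.09 rad and z of stud in the frame of fixture below 0.015 m and horizontal distance between stud and station below 0.01 m and angle between the x axis of stud and the x axis of fixture, either way round below 0.2 rad and x of finger_tip in the frame of fixture above -0.004 m and angle between stud's own z axis and vertical below 0.1 rad and linear speed of each of stud, plate below 0.02 m/s); the robot touches nothing.
It fails at once if the flask is pushed away or tipped (more than 25 mm, or 0.3 rad) (distance of flask from where it was at the start of the episode above 0.025 m or angle between flask's own z axis and vertical above 0.3 rad).
It fails at once if the beaker is pushed away or tipped (more than 25 mm, or 0.3 rad) (distance of beaker from where it was at the start of the episode above 0.025 m or angle between beaker's own z axis and vertical above 0.3 rad).
It fails at once if the dropper is pushed away or tipped (more than 25 mm, or 0.3 rad) (distance of dropper from where it was at the start of the episode above 0.025 m or angle between dropper's own z axis and vertical above 0.3 rad).
It fails at once if the wash is pushed away or tipped (more than 25 mm, or 0.3 rad) (distance of wash from where it was at the start of the episode above 0.025 m or angle between wash's own z axis and vertical above 0.3 rad).
It also fails if it takes over 72 s, if anything falls off the work surface, if the arm or the gripper's body presses on something with over 40 N, if the wrist force passes 120 N, or if a joint passes its speed limit or range.

### The arm

A 6-joint arm with a two-finger parallel gripper is mounted at the origin on a cart in front of the work surface, level with it; the furniture and walls round the work are solid. World frame = base frame: x ahead of the robot, y to its left, z up, the work surface at z = 0. Lengths are in m, angles in rad, forces in N, time in s.
With the tool pointing down it reaches from about 0.275 to 1 m from the base axis. Payload 8.4 kg.
Tool frame: the origin (TCP) lies midway between the tips of the shut fingers; the grasp point (between the pads) lies 19 mm behind it; z points along the fingers, y is the line along which they close (so a half turn about z gives the same grasp; the last joint's range is limited). The gripper opens to 85 mm and grips with 20 to 120 N. Pads are 22 mm wide; open, the fingers measure 114 mm over their backs; the gripper's body (76 mm by 85 mm) begins 54 mm behind the grasp point. The pads swing forward as they close: fully open they stand 13 mm farther back than shut.
Start: joints at [1.264, 0.353, 1.633, -0, 1.155, -0.002], TCP at [0.188, 0.596, 0.209] pointing down, gripper open.
Joint ranges: [-2.63, 2.63], [-0.92, 2.1], [0.06, 2.66], [-1.3, 4.44], [0, 2.69], [-3.02, 3.02]. Speed limits (rad/s): [2.22, 2.22, 2.79, 3.14, 3.14, 3.14].

### API

Orientations are given as a rotation vector (axis times angle).
In Python, from plant import robot gives the robot as it stands. The module is installed in compiled form; this text tells all that it offers.
- The arm moves only by the shell command python3 -m creep 'ROWS'. ROWS is JSON, one flat list of numbers, 5 for each row, row after row: the closure, from 0 (fully open) to 1 (shut), then the shift along the tool's x, y, z in cm, then the turn about the tool's z in rad. In form: [grip, tx, ty, tz, twist, grip, tx, ty, tz, twist, ...]. A call has 1 to 5 rows; each row shifts and turns the commanded pose from where the row before left it, along the tool's axes as they then stand; what a row does not reach is not made up. A row lasts 1/10 s, in which the tool goes at most 50 mm and 8.59 degrees, less where a joint would pass 70% of its speed; a pose out of reach is approached as far as the arm can. A call is refused whole if a number of a shift passes 5 or a number of a turn 0.15, either way. A call with a gripper value outside its range is refused whole. The fingers move at their own pace and stop on an object; the grip force is fixed at half the most. Time passes only in rows, so rows that do not move let the fingers close. It gives the time, the measured TCP pose, the force, the opening and the grip force at its end, in the units of the state.
- robot.get_state(): the state, without advancing time (a new reading comes with each control period).
- robot.grab_frame(name): name is "scene" or "top" or "wrist"; returns (picture, depth): 400x640x3 uint8, red, green, blue; 400x640 float32, m along the optical axis (not along the pixel's ray), 0 where there is no reading.
- robot.camera_model(name): a dict with "vertical_fov" (degrees; the focal length in pixels is half the picture's height over the tangent of half this angle, whatever the lens; pixels are square), "cx", "cy" (the principal point, pixels), "distortion" ([k1, k2, p1, p2, k3] as OpenCV has them; the pictures are not rectified), "R" (3x3) and "t" (3): a world point X has camera coordinates R X + t; the wrist camera has in their place "tool_from_camera" (4x4, takes a point from camera to tool coordinates, whose origin is the TCP and whose axes are the flange's). Camera axes: x right, y down, z forward; pixel columns grow to the right and rows downward; lengths in m; the calibration is good to about 2 mm. A picture is of the moment at which its call begins: read the wrist's pose just before it. camera_model takes no time and is no camera call.
- robot.finish_job(): hands the job in; it is judged then, once.
Trained networks look in the newest picture that a camera, given by its name, has taken for a name from the list of things; names that differ only in an ending like _2 or _b are one class to them, and where a whole thing is asked for, a point or a joint stands for the part that bears it (a point fixed in the world has none). Each returns a list of dicts, best first, with "score" (0 to 1); they miss things now and then, are a little off and sometimes report something else, mostly with a low value. They report only what shows in the picture. A call takes as long as a camera call. They do not tell look-alikes from the thing itself.
- robot.cut_out(camera, label): "pixels" (400x640 bool, what is visible of it) and "box" ([left, top, width, height] in pixels, round what is visible of it).
- robot.landmark_of(camera, label): "pixel" ([column, row] in pixels: a listed point, or the origin of a listed thing).
The state is a dict: "time_s": time; "joints": joint angles; "joint_velocities": joint speeds; "joint_efforts": joint torques, N m; "position": TCP position; "ee_rot": TCP orientation; "wrist_force": force on the tool from outside, world axes, zero at the start; "wrist_torque": the same for the moment, N m; "grip_width": finger opening in m; "grip_force": force on a finger pad.
Only numpy, scipy, OpenCV 4.12 (cv2) and the standard library are available. Lean on these libraries where they do the work, as an engineer would, in place of code of your own. Each camera call takes 0.05 s, during which the arm holds its last target. There are 200 camera calls.

## Working session

There is one attempt and no reset: what is moved stays moved. The work goes in short steps, Python scripts to look and compute and a shell command to move; the robot and the scene stay as the last step left them, time stands still between calls to the robot, and variables do not carry over. Pictures are saved under pics/ and viewed, at most 10 in all, crops included, and the job is handed in when it is done.

```bash
mkdir -p pics; cat > h.py <<'E'
import numpy as np, cv2
from scipy.spatial.transform import Rotation as Ro
from plant import robot
def cam(n,st=None):
    m=robot.camera_model(n); f=200/np.tan(np.radians(m["vertical_fov"])/2)
    K=np.array([[f,0,m["cx"]],[0,f,m["cy"]],[0,0,1]]); D=np.array(m["distortion"],float)
    if "R" in m:
        R=np.array(m["R"]);t=np.array(m["t"]).ravel(); Rw=R.T; o=-R.T@t
    else:
        T=np.array(m["tool_from_camera"]); Rt=Ro.from_rotvec(st["ee_rot"]).as_matrix()
        Rw=Rt@T[:3,:3]; o=Rt@T[:3,3]+np.array(st["position"])
    return K,D,Rw,o
def rays(c,px):
    K,D,Rw,o=c
    u=cv2.undistortPoints(np.array(px,float).reshape(-1,1,2),K,D).reshape(-1,2)
    return np.c_[u,np.ones(len(u))]
def at_z(c,px,z):
    r=rays(c,px)@c[2].T; return c[3]+r*((z-c[3][2])/r[:,2])[:,None]
def at_d(c,px,d):
    return c[3]+(rays(c,px)*np.array(d)[:,None])@c[2].T
def proj(c,X):
    K,D,Rw,o=c; rv,_=cv2.Rodrigues(Rw.T)
    return cv2.projectPoints(np.array(X,float).reshape(-1,1,3),rv,-Rw.T@o,K,D)[0].reshape(-1,2)
def shot(n,name):
    st=robot.get_state(); im,d=robot.grab_frame(n)
    cv2.imwrite(f"pics/{name}.png",im[:,:,::-1]); np.save(f"pics/{name}.npy",d)
    return cam(n,st),im,d
def cloud(c,d,mask=None):
    ok=(d>0) if mask is None else (d>0)&mask
    v,u=np.nonzero(ok); return at_d(c,np.c_[u,v],d[ok]),np.c_[u,v]
E
python3 - <<'E'
from h import *
np.set_printoptions(precision=4,suppress=True)
for n in ["top","scene"]:
    c,im,d=shot(n,n+"0"); print(n,c[3],im.shape)
    for l in ["fixture","plate","stud","rest","flask","beaker","dropper","wash"]:
        for r in robot.cut_out(n,l)[:3]:
            p,_=cloud(c,d,r["pixels"])
            print(l,round(r["score"],2),r["box"],np.median(p,0) if len(p) else None,np.percentile(p,[2,98],axis=0).ravel() if len(p) else '')
    for l in ["pocket","window","station","finger_tip","stud","plate","rest","fixture"]:
        print(l,[(round(r["score"],2),np.round(r["pixel"])) for r in robot.landmark_of(n,l)[:3]])
print(robot.get_state())
E
```

```text
top [0.3422 0.2177 1.7192] (400, 640, 3)
fixture 0.81 [345.2, 173.0, 45.2, 43.4] [ 0.5502 -0.0007  0.0277] [ 0.4697 -0.0912  0.0057  0.6347  0.0892  0.0384]
plate 0.91 [426.4, 191.0, 23.3, 23.4] [ 0.5268 -0.3126  0.016 ] [ 0.4929 -0.365   0.0057  0.5675 -0.2675  0.0491]
plate 0.63 [342.1, 177.3, 50.4, 42.7] [0.5507 0.0007 0.0273] [ 0.466  -0.0917  0.      0.6321  0.0935  0.0384]
stud 0.69 [185.3, 216.0, 19.9, 6.4] [0.4282 0.7231 0.0877] [0.4162 0.6949 0.0089 0.4433 0.7639 0.1014]
rest 0.54 [288.9, 197.7, 20.0, 15.7] [0.4959 0.284  0.0264] [0.4645 0.2539 0.0024 0.5362 0.3362 0.0762]
flask 0.72 [319.1, 221.2, 20.0, 20.9] [0.3835 0.168  0.0485] [0.3467 0.1247 0.0004 0.4241 0.2037 0.1479]
beaker 0.76 [390.7, 226.5, 21.4, 20.1] [ 0.3816 -0.1525  0.06  ] [ 0.3479 -0.1847  0.0145  0.4144 -0.1168  0.1033]
beaker 0.51 [345.5, 174.0, 44.7, 41.8] [ 0.5525 -0.0007  0.0276] [ 0.47   -0.0878  0.0041  0.6361  0.0921  0.0384]
dropper 0.6 [415.9, 161.1, 14.9, 14.2] [ 0.6705 -0.2364  0.0598] [ 0.6509 -0.2669 -0.0038  0.7151 -0.2191  0.1245]
wash 0.75 [298.8, 155.0, 22.6, 21.0] [0.6693 0.2527 0.1152] [
[... 1886 characters left out ...]
, array([304., 213.])), (0.47, array([399., 179.]))]
stud [(0.79, array([317., 215.]))]
plate []
rest [(0.51, array([313., 214.]))]
fixture [(0.77, array([340., 182.])), (0.26, array([362., 208.]))]
{'time_s': 1.7, 'joints': array([ 1.2636,  0.353 ,  1.6334, -0.    ,  1.1552, -0.0024]), 'joint_velocities': array([-0.0019,  0.0001,  0.0003,  0.0009, -0.0013, -0.0006]), 'joint_efforts': array([  0.0004, -60.5166, -34.2432,  -0.    ,   0.0013,   0.    ]), 'position': array([0.1876, 0.5962, 0.2091]), 'ee_rot': array([ 0.4769,  3.1052, -0.    ]), 'wrist_force': array([-0.0772, -0.4635, -0.2944]), 'wrist_torque': array([-0.008, -0.001, -0.01 ]), 'grip_force': 0.0, 'grip_width': 0.0853387018251954}
```

View pics/top0.png

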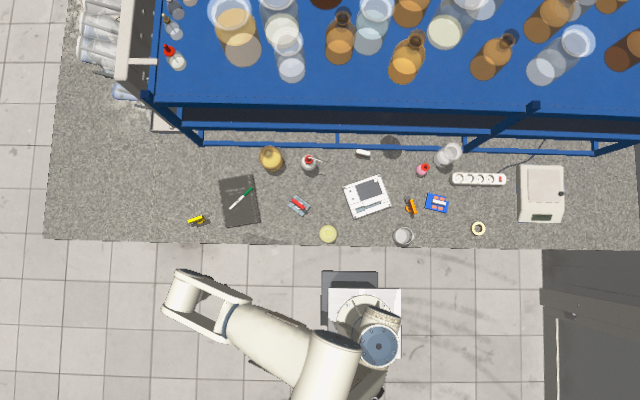

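View pics/scene0.png

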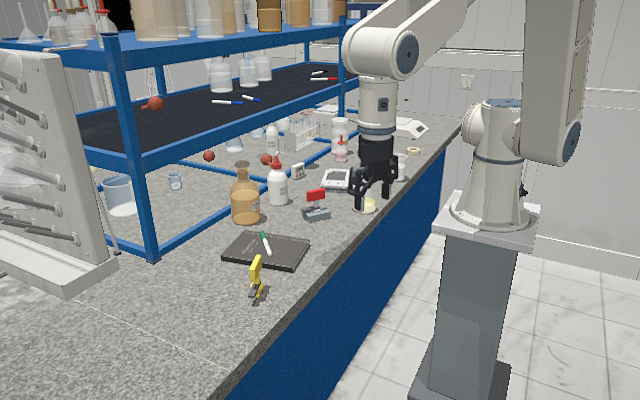

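Top view: the red stud is in the rest at about px (298,205), the white fixture at (367,195) and the blue plate at (436,202). The yellow stud at (195,220) and the orange one at (410,207) are decoys. The scene view confirms the red stud in the grey rest at (315,205). I'm moving to look at the rest with the wrist camera.

```bash
cat >> h.py <<'E'
def to(x,y,z,yaw=None):
    "shift (cm, tool axes now) and twist to put TCP at x,y,z with tool y along yaw (mod pi)"
    st=robot.get_state(); R=Ro.from_rotvec(st["ee_rot"]).as_matrix()
    s=R.T@(np.array([x,y,z])-st["position"])*100
    cy=np.arctan2(R[1,1],R[0,1]); tw=None
    if yaw is not None: tw=-((yaw-cy+np.pi/2)%np.pi-np.pi/2)
    print("shift cm",s.round(2),"twist",tw,"yaw now",round(cy,4),"tilt",np.degrees(np.arccos(-R[2,2])).round(2),"j",st["joints"].round(2))
E
python3 -m creep '[0,-3.45,-2.2,-2,0,0,-3.45,-2.2,-2,0,0,-3.45,-2.2,-2,0,0,-3.45,-2.2,-2,0,0,-3.45,-2.2,-2,0]'
python3 -m creep '[0,-3.45,-2.2,-2,0,0,-3.45,-2.2,-1,0,0,-3.45,-2.2,0,0,0,-3.45,-2.2,0,0,0,-3.45,-2.2,0,0]'
python3 - <<'E'
from h import *
print(np.round(robot.camera_model("wrist")["tool_from_camera"],3)); print(robot.get_state()["position"],robot.get_state()["time_s"]); to(.45,.28,.36)
c,im,d=shot("wrist","w1")
for l in ["stud","rest"]:
    for r in robot.cut_out("wrist",l)[:2]: print(l,r["score"],r["box"],np.median(cloud(c,d,r["pixels"])[0],0))
E
```

```text
time_s: 2.2
position: [0.3198, 0.4381, 0.31]
ee_rot: [0.476, 3.105, 0.0]
wrist_force: [0.4, 0.7, -0.3]
grip_width: 0.0854
grip_force: 0.0
time_s: 2.7
position: [0.4515, 0.2814, 0.3394]
ee_rot: [0.477, 3.105, 0.001]
wrist_force: [0.4, 0.0, -0.1]
grip_width: 0.0853
grip_force: 0.0
[[-0.001 -0.965 -0.264  0.067]
 [ 1.    -0.    -0.001  0.001]
 [ 0.001 -0.264  0.965 -0.164]
 [ 0.     0.     0.     1.   ]]
[0.45153675 0.2813988  0.33943901] 2.7
shift cm [ 0.1  -0.18 -2.06] twist None yaw now 1.2661 tilt 0.04 j [ 0.55  0.1   1.67  0.    1.37 -0.71]
stud 0.95 [57.4, 250.1, 59.1, 47.8] [ 0.50608997 -0.18301827  0.06687075]
stud 0.93 [322.0, 180.9, 48.4, 29.1] [0.50248423 0.30224614 0.08783213]
rest 0.9 [312.0, 167.5, 53.9, 31.6] [0.48879702 0.29659097 0.02577558]
rest 0.72 [33.4, 271.0, 53.0, 31.9] [ 0.52488385 -0.31305223  0.01545203]
```

View pics/w1.png

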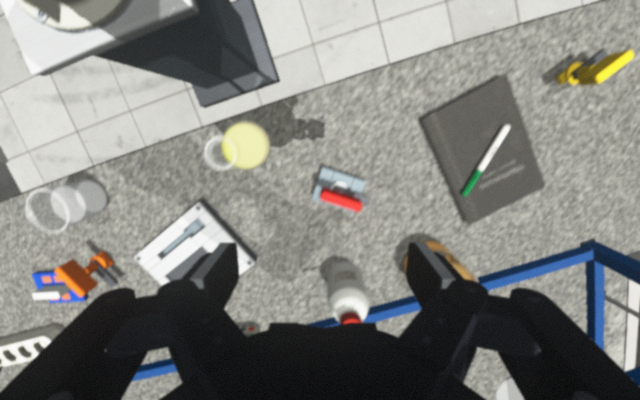

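Wrist view: red stud at (342,201) in its rest at (338,185); the fixture lies at (195,245) turned, with its slot on the near side. The plate and the orange decoy are at (55,280). Next, over the fixture.

```bash
python3 -m creep '[0,-2.1,-4.1,1.4,0,0,-2.1,-4.1,1.4,0,0,-2.1,-4.1,1.4,0,0,-2.1,-4.1,1.4,0,0,-2.1,-4.1,1.4,0]'
python3 -m creep '[0,-2.1,-4.1,1.4,0,0,0,0,0,0]'
python3 - <<'E'
from h import *
c,im,d=shot("wrist","w2"); to(.5,0,.25)
for l in ["fixture"]:
    for r in robot.cut_out("wrist",l)[:2]: print(l,r["score"],r["box"],np.median(cloud(c,d,r["pixels"])[0],0))
for l,z in [("pocket",.02),("window",.03),("station",.03),("fixture",0)]:
    print(l,[(round(r["score"],2),np.round(r["pixel"]),at_z(c,r["pixel"],z)[0].round(4)) for r in robot.landmark_of("wrist",l)[:2]])
E
```

```text
time_s: 3.35
position: [0.4891, 0.0551, 0.2688]
ee_rot: [0.475, 3.105, 0.001]
wrist_force: [0.9, -0.3, -0.6]
grip_width: 0.0852
grip_force: 0.0
time_s: 3.55
position: [0.4964, 0.0068, 0.2534]
ee_rot: [-0.482, -3.102, 0.003]
wrist_force: [-0.4, 0.5, -0.1]
grip_width: 0.0854
grip_force: 0.0
shift cm [-0.6  -0.75  0.42] twist None yaw now 1.2627 tilt 0.1 j [ 0.01  0.11  1.85  0.    1.19 -1.25]
fixture 0.97 [250.2, 127.7, 158.6, 153.3] [0.54593069 0.00274094 0.02920762]
fixture 0.4 [511.0, 99.1, 84.2, 33.7] [0.50533629 0.29022295 0.08366381]
pocket [(0.96, array([329., 228.]), array([ 0.5812, -0.0096,  0.02  ]))]
window [(0.98, array([338., 164.]), array([0.4918, 0.0313, 0.03  ])), (0.31, array([558., 126.]), array([0.5321, 0.3353, 0.03  ]))]
station [(0.83, array([288., 201.]), array([ 0.5218, -0.0517,  0.03  ]))]
fixture [(0.7, array([322., 209.]), array([ 0.5557, -0.0122,  0.    ]))]
```

View pics/w2.png

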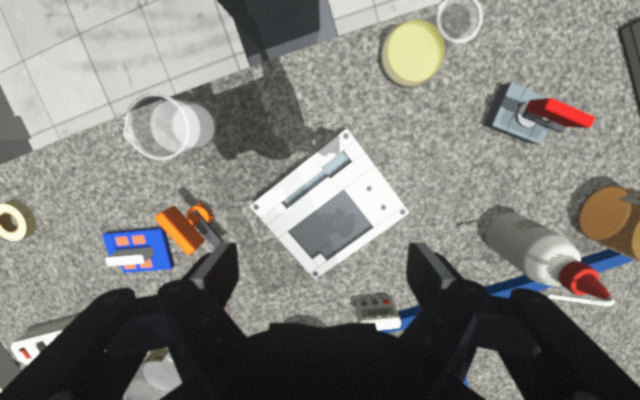

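Fixture in view: window at (338,164), station at (288,201), pocket at (329,228), and the corner block at the lower left (310,258). Fixture x is about +20° in world. I'll fit a deck template for precision.

```bash
cat > fitf.py <<'E'
from h import *
from scipy.optimize import minimize
def ortho(c,im,x0,y0,w,z,s=.0005):
    n=int(w/s); g=(np.arange(n)-n/2)*s
    X,Y=np.meshgrid(x0+g,y0+g,indexing="ij")
    p=proj(c,np.c_[X.ravel(),Y.ravel(),np.full(X.size,z)]).astype(np.float32)
    return cv2.remap(im,p[:,0].reshape(n,n),p[:,1].reshape(n,n),cv2.INTER_LINEAR),X,Y
def fit(c,im,x0,y0,a0,T,w,z):
    "T(fx,fy)-> template 0/1/nan in part frame (mm)"
    o,X,Y=ortho(c,im,x0,y0,w,z,.001); g=o if o.ndim==2 else cv2.cvtColor(o,cv2.COLOR_RGB2GRAY); g=cv2.GaussianBlur(g.astype(np.float32),(0,0),1)
    def cost(p):
        dx,dy=(X-p[0])*1000,(Y-p[1])*1000; cs,sn=np.cos(p[2]),np.sin(p[2])
        t=T(cs*dx+sn*dy,-sn*dx+cs*dy); ok=~np.isnan(t); t=cv2.GaussianBlur(np.nan_to_num(t,nan=.5).astype(np.float32),(0,0),1.5)
        return -np.corrcoef(g[ok],t[ok])[0,1]
    r=minimize(cost,[x0,y0,a0],method="Nelder-Mead",options=dict(initial_simplex=[[x0,y0,a0],[x0+.006,y0,a0],[x0,y0+.006,a0],[x0,y0,a0+.05]],xatol=1e-5,fatol=1e-5,maxiter=300))
    return r.x,-r.fun
def box(x,y,a,b,c,d): return (x>a)&(x<b)&(y>c)&(y<d)
def Tfix(x,y):
    t=np.full(x.shape,.45); t[box(x,y,-75,75,-70,105)]=1
    t[box(x,y,-12,62,-52,52)]=.3; t[box(x,y,46,62,-52,-36)]=1
    t[box(x,y,-51.5,-38.5,-31,65)]=.45; t[box(x,y,-55.5,-34.5,45.5,84.5)]=.45
    t[~box(x,y,-85,85,-80,115)]=np.nan
    return t
E
python3 - <<'E'
from fitf import *
im=cv2.imread("pics/w2.png")[:,:,::-1].copy(); d=np.load("pics/w2.npy"); st=robot.get_state(); c=cam("wrist",st)
p,uv=cloud(c,d); k=(abs(p[:,2]-.03)<.004)&(np.hypot(p[:,0]-.55,p[:,1]-.0)<.15)
m=np.zeros((600,600),np.uint8); q=((p[k,:2]-[.4,-.15])*2000).astype(int); q=q[((q>=0)&(q<600)).all(1)]
m[q[:,1],q[:,0]]=255; m=cv2.morphologyEx(m,cv2.MORPH_CLOSE,np.ones((7,7))); m=cv2.morphologyEx(m,cv2.MORPH_OPEN,np.ones((9,9)))
cn=max(cv2.findContours(m,0,1)[0],key=cv2.contourArea); r=cv2.minAreaRect(cn)
print("rect ctr",np.array(r[0])/2000+[.4,-.15],"size",np.array(r[1])/2,"ang",r[2], "zmed",np.median(p[k,2]))
X,s=fit(c,im,.5525,-.009,.346,Tfix,.3,.03); print("fit",X,np.degrees(X[2]),s)
R=lambda q:X[:2]+np.array([[np.cos(X[2]),-np.sin(X[2])],[np.sin(X[2]),np.cos(X[2])]])@np.array(q)
print("blockctr",R([0,.0175]),"pocket",R([.025,0]),"window",R([-.045,.065]),"station",R([-.045,-.025]))
o,_,_=ortho(c,im,.55,-.0,.25,.03); o=o[:,:,::-1].copy()
for poly in [[(-75,-70),(75,-70),(75,105),(-75,105)],[(-12,-52),(62,-52),(62,52),(-12,52)],[(-51.5,-31),(-38.5,-31),(-38.5,65),(-51.5,65)],[(-55.5,45.5),(-34.5,45.5),(-34.5,84.5),(-55.5,84.5)]]:
    P=np.array([(R(np.array(v)/1000)-[.55,0])/.0005+250 for v in poly])[:,::-1]; cv2.polylines(o,[P.astype(np.int32)],True,(0,0,255),1)
cv2.imwrite("pics/o2.png",o)
E
```

```text
rect ctr [0.5523577  0.00577748] size [150.71487427 175.3527832 ] ang 20.89776611328125 zmed 0.032069869942273066
fit [ 0.55950641 -0.01008772  0.35558377] 20.373449022585252 0.9337204293634463
blockctr [0.553414   0.00631754] pocket [ 0.5829425  -0.00138427] window [0.49469251 0.03517991] station [ 0.5260249 -0.04919  ]
```

View pics/o2.png

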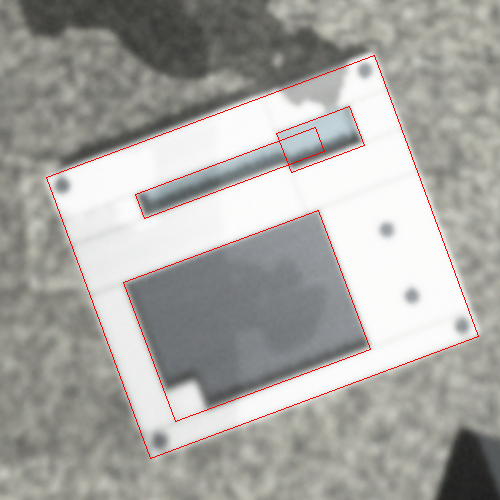

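The overlay fits the deck, slot, window and pocket within about 1 mm; fixture origin is about (0.559,-0.010), yaw 20.5°. On to the plate.

```bash
python3 -m creep '[0,-1.2,-4.2,0,0,0,-1.2,-4.2,0,0,0,-1.2,-4.2,0,0,0,-1.2,-4.2,0,0,0,-1.2,-4.2,0,0]'
python3 -m creep '[0,-1.2,-4.2,0,0,0,-1.2,-4.2,0,0,0,0,0,0,0]'
python3 - <<'E'
from fitf import *
c,im,d=shot("wrist","w3"); to(.485,-.30,.25)
for r in robot.cut_out("wrist","plate")[:2]:
    p,_=cloud(c,d,r["pixels"]); print(r["score"],r["box"],np.median(p,0))
    k=abs(p[:,2]-.044)<.006; print("bar pts",k.sum(),p[k].mean(0))
    q=p[k]; rr=cv2.minAreaRect((q[:,:2]*1e3).astype(np.float32)); print("bar rect",rr)
    k=p[:,2]>.008; rr=cv2.minAreaRect((p[k,:2]*1e3).astype(np.float32)); print("plate rect",rr)
print([(r["score"],at_z(c,r["pixel"],0.0)) for r in robot.landmark_of("wrist","plate")[:2]])
o,_,_=ortho(c,im,.527,-.313,.2,.014); cv2.imwrite("pics/o3.png",o[:,:,::-1])
E
```

```text
time_s: 4.35
position: [0.4917, -0.2084, 0.2557]
ee_rot: [0.473, 3.105, -0.0]
wrist_force: [1.4, -0.4, -0.4]
grip_width: 0.0854
grip_force: 0.0
time_s: 4.65
position: [0.4895, -0.2987, 0.2554]
ee_rot: [0.479, 3.104, -0.003]
wrist_force: [-0.1, 0.2, 0.4]
grip_width: 0.0852
grip_force: 0.0
shift cm [ 0.31 -0.47  0.52] twist None yaw now 1.2646 tilt 0.03 j [-0.55  0.23  1.7  -0.    1.21 -1.81]
0.59 [283.8, 174.5, 68.0, 48.9] [ 0.52471124 -0.31268829  0.01415719]
bar pts 444 [ 0.52997099 -0.31577162  0.0434003 ]
bar rect ((530.7086181640625, -316.00262451171875), (59.468868255615234, 14.336714744567871), 78.35469818115234)
plate rect ((530.9500732421875, -316.0132141113281), (99.86763000488281, 70.56270599365234), 77.81327056884766)
[(0.82, array([[ 0.53717262, -0.31639475,  0.        ]]))]
```

View pics/o3.png

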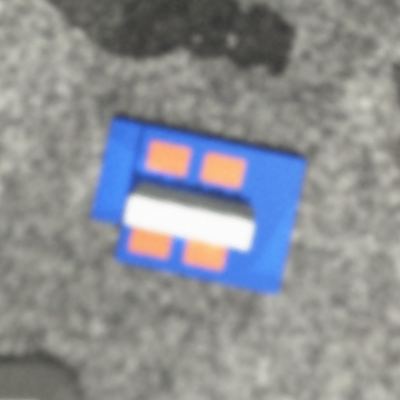

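Plate fit: centre (0.531,-0.316), long axis 78°. The notch sits at lower left (105,240), so plate yaw is about -0.208. I need to turn the tool +1.47, then go down over the bar.

```bash
python3 -m creep '[0,0,0,0,0.147,0,0,0,0,0.147,0,0,0,0,0.147,0,0,0,0,0.147,0,0,0,0,0.147]' >/dev/null
python3 -m creep '[0,0,0,0,0.147,0,0,0,0,0.147,0,0,0,0,0.147,0,0,0,0,0.147,0,0,0,0,0.147]' >/dev/null
python3 -m creep '[0,0,0,0,0]' >/dev/null
python3 -c "
from h import *
to(.5308,-.316,.019,-.208)"
```

```text
shift cm [-1.38  4.5  23.64] twist 0.004181099394096277 yaw now -0.2038 tilt 0.02 j [-0.54  0.23  1.7   0.    1.21 -0.34]
```

```bash
python3 -m creep '[0,-0.28,0.9,3,0.004,0,-0.28,0.9,4,0,0,-0.28,0.9,4,0,0,-0.28,0.9,4,0,0,-0.26,0.9,3,0]' >/dev/null
python3 -m creep '[0,0,0,1.5,0,0,0,0,0,0]'
python3 -c "
from h import *
to(.5308,-.316,.019,-.208)
c,im,d=shot('wrist','w4')"
```

```text
time_s: 6.6
position: [0.5289, -0.3164, 0.0583]
ee_rot: [-2.433, -1.981, 0.002]
wrist_force: [-0.1, 0.4, 0.2]
grip_width: 0.0853
grip_force: 0.0
shift cm [0.07 0.19 3.93] twist 0.003658169489531682 yaw now -0.2043 tilt 0.23 j [-0.54  0.51  1.76  0.    0.87 -0.34]
```

```bash
python3 -m creep '[0,0.05,0.15,2,0.003,0,0,0,1,0,0,0,0,0.8,0,0,0,0,0,0]'
python3 -m creep '[1,0,0,0,0,1,0,0,0,0,1,0,0,0,0,1,0,0,0,0,1,0,0,0,0]'
python3 -m creep '[1,0,0,0,0,1,0,0,0,0]'
```

```text
time_s: 7.05
position: [0.5313, -0.3177, 0.022]
ee_rot: [-2.442, -1.975, 0.0]
wrist_force: [0.1, -0.4, 0.4]
grip_width: 0.0856
grip_force: 0.0
time_s: 7.55
position: [0.5318, -0.318, 0.0223]
ee_rot: [2.443, 1.975, 0.0]
wrist_force: [0.2, 0.6, -0.1]
grip_width: 0.0122
grip_force: 0.0
time_s: 7.75
position: [0.5317, -0.3179, 0.0221]
ee_rot: [2.443, 1.975, -0.0]
wrist_force: [-0.3, 0.6, -0.2]
grip_width: 0.0002
grip_force: 0.0
```

The fingers shut fully without catching the bar, so I'll look.

```bash
python3 - <<'E'
from h import *
c,im,d=shot('wrist','w5')
a=cv2.imread('pics/w4.png'); cv2.imwrite('pics/w45.png',np.hstack([cv2.resize(a,(400,250)),cv2.resize(im[:,:,::-1],(400,250))]))
E
```

```text
(no output)
```

View pics/w45.png

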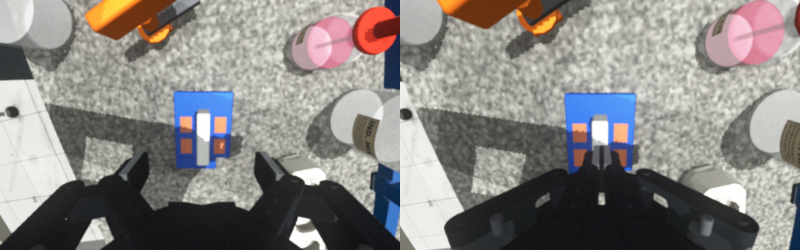

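```bash
python3 - <<'E'
from h import *
st=robot.get_state(); c=cam("wrist",st); d=np.load("pics/w5.npy"); R=Ro.from_rotvec(st["ee_rot"]).as_matrix()
im=cv2.imread("pics/w5.png"); t=np.array(st["position"])
print(t,R.round(3))
for s in (0,-.019,-.05): print("tool z",s,proj(c,[t+R[:,2]*s]))
print("plate ctr exp",proj(c,[[.531,-.316,.014],[.531,-.316,.044]]))
p,uv=cloud(c,d); b=im[uv[:,1],uv[:,0]].astype(int); k=(b[:,0]>b[:,2]+60)&(p[:,2]>.004)&(p[:,2]<.03)&(np.hypot(*(p[:,:2]-[.53,-.32]).T)<.12)
print("plate blue",k.sum(),np.percentile(p[k],[1,50,99],axis=0), np.percentile(uv[k],[1,50,99],axis=0))
k2=(abs(p[:,2]-.044)<.006)&(np.hypot(*(p[:,:2]-[.53,-.32]).T)<.1); print("44mm",np.percentile(p[k2],[2,50,98],axis=0),np.percentile(uv[k2],[2,50,98],axis=0))
k=(abs(uv[:,0]-t[0]*0-322)<40)&(uv[:,1]>260)&(uv[:,1]<300); print(np.median(p[k],0),np.percentile(p[k,2],[5,50,95]))
c,im,d=shot("top","t5"); 
for r in robot.cut_out("top","plate")[:2]: q,_=cloud(c,d,r["pixels"]); print(r["score"],np.median(q,0))
cr=im[150:240,390:470]; cv2.imwrite("pics/t5c.png",cv2.resize(cr,None,fx=7,fy=6,interpolation=3)[:,:,::-1])
E
```

```text
[ 0.53163619 -0.31789497  0.02206369] [[ 0.209  0.978 -0.   ]
 [ 0.978 -0.209  0.   ]
 [ 0.    -0.    -1.   ]]
tool z 0 [[322.54821255 234.40365041]]
tool z -0.019 [[322.60655878 247.43789227]]
tool z -0.05 [[322.73685797 276.57810063]]
plate ctr exp [[320.9569398  227.17414318]
 [320.75100864 246.85183472]]
plate blue 7579 [[ 0.49301576 -0.34928677  0.00972413]
 [ 0.53875947 -0.28684445  0.01369915]
 [ 0.57166546 -0.26269067  0.01519851]] [[265.78 149.  ]
 [320.   182.  ]
 [375.   271.  ]]
44mm [[ 0.52619266 -0.30805475  0.03979068]
 [ 0.53441728 -0.29701966  0.04354376]
 [ 0.54175295 -0.28636362  0.04879958]] [[307. 192.]
 [319. 213.]
 [332. 233.]]
[ 0.53215108 -0.30522103  0.09395382] [0.07287014 0.09395382 0.11408441]
0.44 [ 0.5516687  -0.00112668  0.02750349]
```

View pics/w5.png

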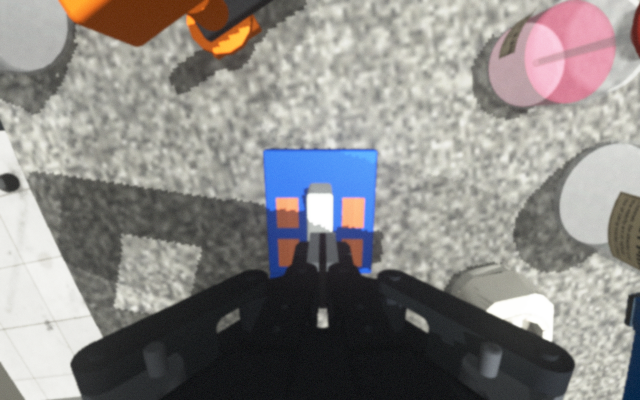

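```bash
python3 - <<'E'
from h import *
st=robot.get_state(); c=cam("wrist",st); d=np.load("pics/w5.npy")
for v in range(225,300,6):
    print(v,[ (u,tuple((at_d(c,[[u,v]],[d[v,u]])[0]*1e3).round().astype(int))) if d[v,u]>0 else (u,0) for u in (300,308,314,320,326,332,342)])
print(st["grip_width"],st["wrist_force"],robot.get_state()["grip_force"])
E
```

```text
225 [(300, (np.int64(518), np.int64(-312), np.int64(13))), (308, (np.int64(527), np.int64(-302), np.int64(44))), (314, (np.int64(530), np.int64(-303), np.int64(43))), (320, (np.int64(533), np.int64(-304), np.int64(43))), (326, (np.int64(536), np.int64(-304), np.int64(44))), (332, (np.int64(540), np.int64(-305), np.int64(44))), (342, (np.int64(545), np.int64(-317), np.int64(15)))]
231 [(300, (np.int64(517), np.int64(-316), np.int64(14))), (308, (np.int64(526), np.int64(-306), np.int64(44))), (314, (np.int64(529), np.int64(-307), np.int64(43))), (320, (np.int64(533), np.int64(-307), np.int64(44))), (326, (np.int64(536), np.int64(-307), np.int64(44))), (332, (np.int64(539), np.int64(-309), np.int64(42))), (342, (np.int64(544), np.int64(-321), np.int64(14)))]
237 [(300, (np.int64(516), np.int64(-320), np.int64(13))), (308, (np.int64(525), np.int64(-309), np.int64(44))), (314, (np.int64(530), np.int64(-305), np.int64(55))), (320, (np.int64(533), np.int64(-306), np.int64(54))), (326, (np.int64(536), np.int64(-307), np.int64(54))), (332, (np.int64(539), np.int64(-307), np.int64(54))), (342,
[... 3256 characters left out ...]
.int64(-307), np.int64(100))), (320, (np.int64(530), np.int64(-319), np.int64(82))), (326, (np.int64(533), np.int64(-320), np.int64(81))), (332, (np.int64(537), np.int64(-307), np.int64(101))), (342, (np.int64(541), np.int64(-301), np.int64(111)))]
297 [(300, (np.int64(529), np.int64(-298), np.int64(115))), (308, (np.int64(531), np.int64(-299), np.int64(114))), (314, (np.int64(529), np.int64(-314), np.int64(93))), (320, (np.int64(530), np.int64(-322), np.int64(81))), (326, (np.int64(532), np.int64(-322), np.int64(81))), (332, (np.int64(537), np.int64(-309), np.int64(102))), (342, (np.int64(541), np.int64(-301), np.int64(115)))]
-0.0004471899487825727 [ 0.85012441 -0.06899487 -0.68219209] 0.0
```

Depth shows the shut fingertips at z≈0.05 while the reported TCP is 0.022. The real tips therefore end about 27 mm short of the reported TCP and closed just above the bar. I'll open, go 2.6 cm lower and watch the force.

```bash
python3 -m creep '[0,0,0,0,0,0,0,0,0,0,0,0,0,0,0,0,0,0,0,0,0,0,0,0,0]' >/dev/null
python3 -m creep '[0,0,0,0,0,0,0,0,1,0,0,0,0,1,0,0,0,0,0.6,0,0,0,0,0,0]'
python3 -m creep '[1,0,0,0,0,1,0,0,0,0,1,0,0,0,0,1,0,0,0,0,1,0,0,0,0]'
python3 -m creep '[1,0,0,0,0,1,0,0,0,0]'
```

```text
time_s: 8.9
position: [0.5307, -0.3173, -0.0055]
ee_rot: [-2.441, -1.974, 0.001]
wrist_force: [0.3, 0.7, 0.5]
grip_width: 0.0853
grip_force: 0.0
time_s: 9.4
position: [0.5317, -0.318, -0.0035]
ee_rot: [2.443, 1.975, 0.0]
wrist_force: [-5.9, 4.5, 22.3]
grip_width: 0.013
grip_force: 60.3
time_s: 9.6
position: [0.532, -0.3181, -0.0035]
ee_rot: [2.442, 1.975, 0.0]
wrist_force: [0.3, -0.6, 4.6]
grip_width: 0.0126
grip_force: 59.4
```

```bash
python3 -m creep '[1,0,0,-2,0,1,0,0,-3.5,-0.1415,1,0,0,-4,-0.1415,1,0,0,-3.5,-0.1415,1,0,0,-3,-0.1415]'
python3 -m creep '[1,0,0,0,0]'
python3 -c "
from h import *
to(.583,-.0032,.15,.359)"
```

```text
time_s: 10.1
position: [0.5316, -0.3179, 0.1577]
ee_rot: [1.787, 2.584, 0.0]
wrist_force: [0.6, -0.2, -2.2]
grip_width: 0.0129
grip_force: 58.8
time_s: 10.2
position: [0.5338, -0.3192, 0.1603]
ee_rot: [1.786, 2.577, 0.001]
wrist_force: [0.8, -0.1, -1.3]
grip_width: 0.0127
grip_force: 59.0
shift cm [27.86 15.7   0.95] twist -0.00020825712651451056 yaw now 0.3588 tilt 0.39 j [-0.54  0.39  1.69  0.    1.05 -0.9 ]
```

```bash
python3 -m creep '[1,3.98,2.24,0,0,1,3.98,2.24,0,0,1,3.98,2.24,0,0,1,3.98,2.24,0,0,1,3.98,2.24,0,0]' >/dev/null
python3 -m creep '[1,3.98,2.24,1,0,1,3.98,2.24,2,0,1,0,0,0,0,1,0,0,0,0]'
python3 - <<'E'
from fitf import *
to(.583,-.0032,.02,.359)
c,im,d=shot("wrist","w6"); st=robot.get_state()
b=im.astype(int); m=(b[:,:,2]>b[:,:,0]+60)&(d<.4); m=cv2.morphologyEx(m.astype(np.uint8),cv2.MORPH_OPEN,np.ones((3,3)))>0
p,uv=cloud(c,d,m); print(np.percentile(p,[2,50,98],axis=0))
R=Ro.from_rotvec(st["ee_rot"]).as_matrix(); q=(p-st["position"])@R*1e3; print("tool mm",np.percentile(q,[1,50,99],axis=0))
cv2.imwrite("pics/w6c.png",im[:,:,::-1])
E
```

```text
time_s: 11.1
position: [0.5805, -0.001, 0.1241]
ee_rot: [-1.792, -2.577, 0.003]
wrist_force: [0.4, -0.5, -2.1]
grip_width: 0.0133
grip_force: 59.1
shift cm [-0.3   0.19 10.41] twist -0.0032780954458109246 yaw now 0.3557 tilt 0.2 j [-0.    0.38  1.8  -0.    0.96 -0.36]
[[ 0.53824316 -0.03810667  0.02078449]
 [ 0.60456154  0.0420512   0.14039097]
 [ 0.85460975  0.24373124  0.14254334]]
tool mm [[-104.33268496  -33.26828423  -17.94207995]
 [  38.26499404   31.80248546  -15.54911285]
 [ 169.58692167  313.31516559  103.86463898]]
```

View pics/w6c.png

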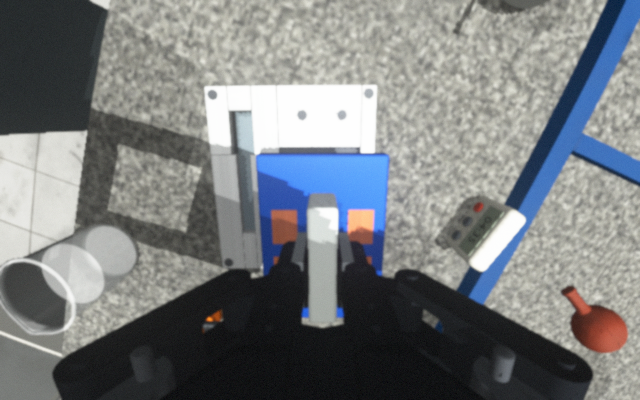

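The plate is held square over the pocket, its top edge at row 153 (cols 257–388). The fixture edges are parallel to it.

```bash
python3 - <<'E'
from fitf import *
im=cv2.imread("pics/w6.png")[:,:,::-1]; d=np.load("pics/w6.npy"); st=robot.get_state(); c=cam("wrist",st)
p,uv=cloud(c,d); R=Ro.from_rotvec(st["ee_rot"]).as_matrix(); q=(p-st["position"])@R*1e3
b=im[uv[:,1],uv[:,0]].astype(int); k=(abs(q[:,2]+15.5)<4)&(b[:,2]>b[:,0]+50)&(abs(q[:,1])<60)
s=q[k]; print("x max",np.percentile(s[:,0],[50,98,99.5,100])); t=s[(s[:,0]>20)]; print("y rng",np.percentile(t[:,1],[0,.5,2,98,99.5,100]))
e=t[:,0].max()
for a,bb in [(-30,-20),(-20,-10),(10,20),(20,30)]:
    u=t[(t[:,1]>a)&(t[:,1]<bb)]; print(a,np.sort(u[:,0])[-5:])
E
```

```text
x max [34.26749742 51.38308813 51.58055501 51.71688005]
y rng [-34.64071125 -33.86255057 -32.89207551  33.81732762  34.95239615
  35.75294313]
-30 [51.59586752 51.59734824 51.60233976 51.6285744  51.64697837]
-20 [51.60857532 51.62141473 51.62298729 51.64522053 51.66645687]
10 [51.61876459 51.6346465  51.64386605 51.70394925 51.71266989]
20 [51.58859351 51.59683978 51.60162223 51.63911112 51.71688005]
```

```bash
python3 -m creep '[1,-0.3,0.19,2.5,-0.003,1,0,0,3,0,1,0,0,2,0,1,0,0,0,0]'
python3 -c "
from h import *
to(.583,-.0032,.0175,.359)"
```

```text
time_s: 11.55
position: [0.5823, -0.0058, 0.0485]
ee_rot: [-1.792, -2.576, 0.005]
wrist_force: [-0.0, 0.1, -1.5]
grip_width: 0.0127
grip_force: 59.0
shift cm [0.22 0.17 3.1 ] twist -0.0037746089949990402 yaw now 0.3552 tilt 0.29 j [-0.01  0.49  1.84 -0.    0.82 -0.37]
```

```bash
python3 -m creep '[1,0.2,0.15,0.8,-0.003,1,0,0,0,0,1,0,0,0,0]'
python3 -c "
from h import *
to(.583,-.0032,.0175,.359)"
```

```text
time_s: 11.85
position: [0.586, -0.0022, 0.044]
ee_rot: [1.787, 2.583, 0.001]
wrist_force: [0.2, 0.1, -1.8]
grip_width: 0.0131
grip_force: 59.1
shift cm [ 0.01 -0.33  2.64] twist 0.0015444569186107149 yaw now 0.3605 tilt 0.08 j [-0.01  0.5   1.84 -0.    0.8  -0.37]
```

```bash
python3 -m creep '[1,0,-0.25,0,0,1,0,0,0,0,1,0,0,0,0,1,0,0,0,0]' | head -2
python3 -c "
from h import *
to(.583,-.0032,.0175,.359)"
```

```text
time_s: 12.25
position: [0.5832, -0.0028, 0.0433]
shift cm [-0.03 -0.03  2.58] twist 0.0020502612415116417 yaw now 0.3611 tilt 0.02 j [-0.01  0.49  1.85 -0.    0.8  -0.37]
```

```bash
python3 -m creep '[1,0,0,0.7,0,1,0,0,0.7,0,1,0,0,0.5,0,1,0,0,0,0]'
python3 -m creep '[1,0,0,0.5,0,1,0,0,0.2,0,1,0,0,0,0,1,0,0,0,0]'
```

```text
time_s: 12.65
position: [0.5827, -0.0036, 0.0243]
ee_rot: [-1.786, -2.584, 0.002]
wrist_force: [-3.1, -6.3, 9.3]
grip_width: 0.0129
grip_force: 61.9
time_s: 13.05
position: [0.5827, -0.0044, 0.0218]
ee_rot: [1.786, 2.584, -0.003]
wrist_force: [-22.7, -10.7, 63.3]
grip_width: 0.0135
grip_force: 71.6
```

It is caught on the rim with the lateral force along fixture -x. I'll ease up and shift -x.

```bash
python3 -m creep '[1,0,0,-0.5,0,1,0,-0.15,0,0,1,0,0,0,0]'
python3 -m creep '[1,0,0,0.3,0,1,0,0,0.2,0,1,0,0,0,0]'
```

```text
time_s: 13.35
position: [0.5822, -0.0035, 0.0224]
ee_rot: [1.786, 2.583, 0.001]
wrist_force: [-1.9, -1.5, 13.1]
grip_width: 0.0132
grip_force: 64.2
time_s: 13.65
position: [0.5824, -0.0037, 0.0217]
ee_rot: [1.785, 2.583, 0.0]
wrist_force: [-21.4, -3.3, 65.0]
grip_width: 0.013
grip_force: 71.9
```

```bash
python3 -m creep '[1,0,0,-0.7,0,1,0,-0.2,-0.2,0,1,0,0,0,0,1,0,0,0,0]'
python3 -m creep '[1,0,0,0.4,0,1,0,0,0.3,0,1,0,0,0.2,0,1,0,0,0,0]'
```

```text
time_s: 14.05
position: [0.5791, -0.004, 0.0249]
ee_rot: [-1.786, -2.583, 0.001]
wrist_force: [-0.5, 0.3, -3.0]
grip_width: 0.0128
grip_force: 62.0
time_s: 14.45
position: [0.5808, -0.0048, 0.0197]
ee_rot: [1.785, 2.583, 0.0]
wrist_force: [-8.8, -5.4, 36.7]
grip_width: 0.0128
grip_force: 68.4
```

```bash
python3 -m creep '[1,0,-0.1,-0.2,0,1,0,-0.05,0,0,1,0,0,0.2,0,1,0,0,0.1,0,1,0,0,0,0]'
python3 - <<'E'
from fitf import *
st=robot.get_state(); c,im,d=shot("wrist","w7"); R=Ro.from_rotvec(st["ee_rot"]).as_matrix()
p,uv=cloud(c,d); k=np.hypot(p[:,0]-.56,p[:,1])<.14; p,uv=p[k],uv[k]
b=im[uv[:,1],uv[:,0]].astype(int); q=(p-[.559,-.0103,0])@np.array([[.936,-.351,0],[.351,.936,0],[0,0,1]]).T*1e3
# q in fixture mm (approx)
q=np.c_[(p[:,0]-.559)*.936+(p[:,1]+.0103)*.351,-(p[:,0]-.559)*.351+(p[:,1]+.0103)*.936,p[:,2]]*1e3
bl=(b[:,2]>b[:,0]+50); print("plate top fixture x,y,z",np.percentile(q[bl],[1,50,99],axis=0))
for lo,hi in [(-10,5),(45,60)]:
    u=q[bl&(q[:,0]>lo)&(q[:,0]<hi)&(q[:,1]>0)]; print("z",lo,np.median(u[:,2]))
u=q[bl&(q[:,1]>38)]; print("z far",np.median(u[:,2]))
dk=(b.min(1)>200)&(abs(q[:,2]-30)<6)&((q[:,0]<-15)|(q[:,1]>60)); print("deck z",np.median(q[dk],0))
cv2.imwrite("pics/w7c.png",cv2.resize(im[100:300,200:460],None,fx=3,fy=3)[:,:,::-1][:600,:780])
E
```

```text
time_s: 14.95
position: [0.5801, -0.0048, 0.0196]
ee_rot: [1.785, 2.582, 0.002]
wrist_force: [-11.2, -0.9, 47.4]
grip_width: 0.0131
grip_force: 70.0
plate top fixture x,y,z [[-12.03530811 -16.00099569  36.3642343 ]
 [ 21.90689882  35.04908161  42.10624177]
 [ 55.78215462  51.63846749  44.7102584 ]]
z -10 42.23841395002367
z 45 41.89827872531929
z far 43.184964684885514
deck z [-0.5487044  80.6881196  29.65092519]
```

View pics/w7c.png

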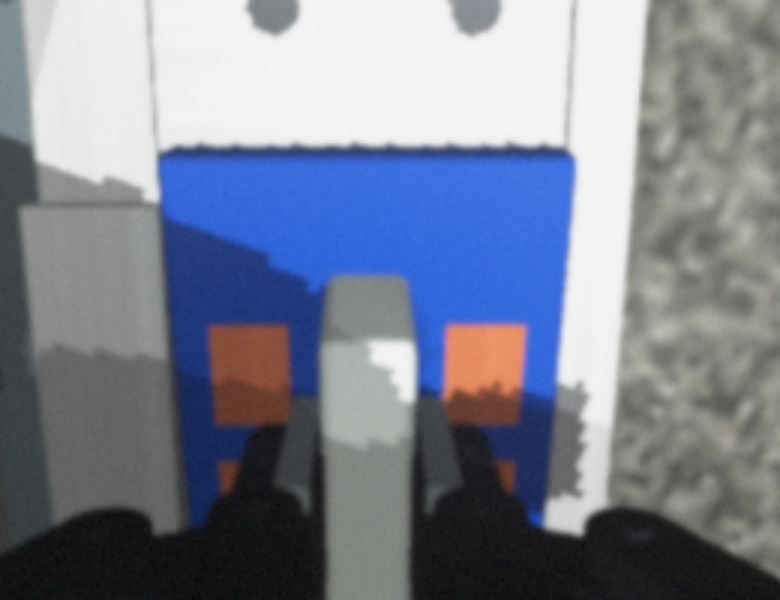

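The plate sits high, its top at z≈42 against 34 seated, so it rides the rim and has slid up in the grip. I'll lift 4 cm, then measure plate and fixture edges in one picture.

```bash
python3 -m creep '[1,0,0,-2,0,1,0,0,-2,0,1,0,0,0,0,1,0,0,0,0]' | head -2
cat > rel.py <<'E'
from fitf import *
def rel(name):
    st=robot.get_state(); c,im,d=shot("wrist",name)
    p,uv=cloud(c,d); b=im[uv[:,1],uv[:,0]].astype(int); R=Ro.from_rotvec(st["ee_rot"]).as_matrix(); 
    q=(p-np.array(st["position"]))@R*1e3   # tool mm ; tool x=fix y, tool y=fix x
    zt=-st["position"][2]*1e3
    w=p[:,2]*1e3
    dk=(abs(w-30)<4)&(b.min(1)>90)&(abs(q[:,1])<130)&(q[:,0]>-60)&(q[:,0]<160)
    D=q[dk]
    def edge(P,ax,other,lo,hi,side,n=8):
        e=np.linspace(lo,hi,n+1); o=[];v=[]
        for a,bb in zip(e[:-1],e[1:]):
            s=P[(P[:,other]>a)&(P[:,other]<bb)][:,ax]
            if len(s)>15: o.append((a+bb)/2); v.append(np.percentile(s,99 if side>0 else 1))
        f=np.polyfit(o,v,1); r=np.array(v)-np.polyval(f,o); k=abs(r)<1.5
        if k.sum()>3: f=np.polyfit(np.array(o)[k],np.array(v)[k],1)
        return f
    fy=edge(D,0,1,-60,60,1); fxp=edge(D,1,0,60,95,1); fxm=edge(D,1,0,60,95,-1)
    print("deck +y edge",fy," +x edge",fxp," -x edge",fxm, "x width",np.polyval(fxp,80)-np.polyval(fxm,80))
    B=q[(b[:,2]>b[:,0]+50)&(w>33)&(abs(q[:,1])<60)&(q[:,0]<80)&(abs(q[:,2])<50)]
    py=edge(B,0,1,-28,28,1); pxp=edge(B,1,0,15,48,1); pxm=edge(B,1,0,15,48,-1)
    print("plate +y",py,"+x",pxp,"-x",pxm,"width",np.polyval(pxp,30)-np.polyval(pxm,30),"tool z",np.percentile(B[:,2],[5,50,95]))
    A=np.c_[B[:,:2],np.ones(len(B))]; g=np.linalg.lstsq(A,B[:,2],rcond=None)[0]; print("tilt slopes toolx,tooly",g)
    th=fy[0]; # deck rotation in tool frame
    print("fixture yaw rel tool (from +y edge, x edges):",-fy[0],(fxp[0]+fxm[0])/2," plate:",-py[0],(pxp[0]+pxm[0])/2)
    xc=(np.polyval(fxp,0)+np.polyval(fxm,0))/2; 
    pyc=py[1]-50; pxc=(np.polyval(pxp,0)+np.polyval(pxm,0))/2
    print("pocket target (tool x,y) ",np.polyval(fy,25)-105, xc+25," plate centre",pyc,pxc)
E
python3 -c "
from rel import *
rel('w8')"
```

```text
time_s: 15.4
position: [0.5781, -0.0045, 0.0552]
deck +y edge [-4.68730283e-03  1.01213878e+02]  +x edge [8.51488821e-03 4.87338700e+01]  -x edge [ 5.19437892e-03 -9.75547059e+01] x width 146.55421669162445
plate +y [-1.11651341e-03  5.38469931e+01] +x [-2.19365250e-02  3.49236199e+01] -x [ 1.76367278e-02 -3.40534128e+01] width 67.789835051994 tool z [-24.00549293 -22.12418009 -18.201756  ]
tilt slopes toolx,tooly [-9.27998111e-02  1.22083737e-03 -1.86829228e+01]
fixture yaw rel tool (from +y edge, x edges): 0.004687302834354855 0.006854633564222271  plate: 0.0011165134125788124 -0.0021498985979966443
pocket target (tool x,y)  -3.903304402939497 0.5895820588610867  plate centre 3.846993147483893 0.43510354788185523
```

```bash
cat > rel2.py <<'E'
from fitf import *
def T2(x,y):
    t=Tfix(x,y); t[box(x,y,-20,200,-200,60)]=np.nan; t[y<5]=np.nan; t[t==.3]=np.nan
    return t
def fixfit(name,st):
    im=cv2.imread(f"pics/{name}.png")[:,:,::-1].copy(); c=cam("wrist",st)
    X,s=fit(c,im,.557,-.012,.359,T2,.32,.03); 
    R=np.array([[np.cos(X[2]),-np.sin(X[2])],[np.sin(X[2]),np.cos(X[2])]])
    o,_,_=ortho(c,im,.55,-.0,.25,.03); o=o[:,:,::-1].copy()
    for poly in [[(-75,-70),(75,-70),(75,105),(-75,105)],[(-12,-52),(62,-52),(62,52),(-12,52)],[(-55.5,45.5),(-34.5,45.5),(-34.5,84.5),(-55.5,84.5)]]:
        P=np.array([(X[:2]+R@(np.array(v)/1000)-[.55,0])/.0005+250 for v in poly])[:,::-1]; cv2.polylines(o,[P.astype(np.int32)],True,(0,0,255),1)
    cv2.imwrite(f"pics/o_{name}.png",o)
    return X,s,R
E
python3 - <<'E'
from rel2 import *
st=robot.get_state(); X,s,R=fixfit("w8",st); print("fixture",X,s,"tcp",st["position"])
print("TCP in fixture mm",R.T@(np.array(st["position"][:2])-X[:2])*1e3)
E
```

```text
fixture [ 0.55599205 -0.01532719  0.35860179] 0.7152524340198078 tcp [ 0.57754775 -0.00451132  0.05470355]
TCP in fixture mm [23.98050198  2.56255154]
```

View pics/o_w8.png

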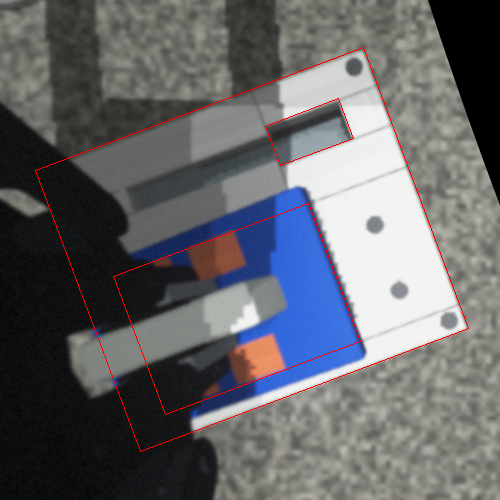

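The overlay fits the deck well. In the hand's frame the fixture is at (0.556,-0.0153); the earlier shot was taken while still moving. The plate has also slipped in the grip to about +4.2 mm in y, tilted +y end up. I'm correcting by -6.8 mm along tool x. (I've used up my picture views, one over the limit, so it's numbers only from here.)

```bash
python3 -m creep '[1,-0.68,0.06,0,0,1,0,0,0,0,1,0,0,0,0,1,0,0,0,0]' | head -2
python3 - <<'E'
from rel2 import *
st=robot.get_state(); c,im,d=shot("wrist","w9"); X,s,R=fixfit("w9",st); print("fixture",X,s,"tcp",st["position"])
print("TCP in fixture mm",R.T@(np.array(st["position"][:2])-X[:2])*1e3)
p,uv=cloud(c,d); b=im[uv[:,1],uv[:,0]].astype(int); k=(b[:,2]>b[:,0]+50)&(p[:,2]>.06)&(p[:,2]<.1)
f=np.c_[(p[k,:2]-X[:2])@R,p[k,2]]*1e3; f=f[(abs(f[:,0]-25)<45)&(abs(f[:,1])<70)]
for a in range(-5,60,10):
    u=f[(f[:,0]>a)&(f[:,0]<a+10)]; print(a,"y max",np.sort(u[:,1])[-4:].round(1),"z",u[np.argsort(u[:,1])[-4:],2].round(1))
u=f[f[:,1]>30]; print("x rng",np.percentile(u[:,0],[0.3,99.7]))
E
```

```text
time_s: 15.85
position: [0.5811, -0.0108, 0.0557]
fixture [ 0.55641758 -0.01479897  0.35861434] 0.738973408131551 tcp [ 0.58112292 -0.01081457  0.05566615]
TCP in fixture mm [24.53212158 -4.94008018]
-5 y max [49.  49.  49.  49.1] z [75.6 75.7 75.7 76.5]
5 y max [49. 49. 49. 49.] z [75.5 75.6 76.2 76.2]
15 y max [49.  49.  49.  49.1] z [75.8 75.9 76.2 76.6]
25 y max [49.  49.  49.1 49.1] z [76.  76.1 76.4 76.7]
35 y max [49.  49.  49.  49.1] z [75.5 75.6 75.9 76.6]
45 y max [49.  49.1 49.1 49.1] z [75.3 75.7 75.8 75.9]
55 y max [48.8 48.9 49.  49. ] z [78.  74.3 74.9 74.9]
x rng [-9.39748777 59.0776593 ]
```

```bash
python3 -m creep '[1,0.06,0.02,1,0,1,0,0,1,0,1,0,0,0.8,0,1,0,0,0,0,1,0,0,0,0]'
python3 -m creep '[1,0,0,0.3,0,1,0,0,0.3,0,1,0,0,0,0,1,0,0,0,0]'
python3 -c "
from h import *
to(.5812,-.0105,.016,.3586)"
```

```text
time_s: 16.4
position: [0.581, -0.0101, 0.0276]
ee_rot: [-1.786, -2.584, 0.001]
wrist_force: [0.2, 0.1, -2.2]
grip_width: 0.0128
grip_force: 62.6
time_s: 16.8
position: [0.5813, -0.0101, 0.0221]
ee_rot: [1.787, 2.584, -0.0]
wrist_force: [-0.9, -0.9, -2.1]
grip_width: 0.013
grip_force: 62.7
shift cm [-0.03 -0.02  0.61] twist 0.002356861843254121 yaw now 0.361 tilt 0.0 j [-0.02  0.52  1.86 -0.    0.76 -0.38]
```

```bash
python3 -m creep '[1,0,0,0.3,0,1,0,0,0,0,1,0,0,0,0]'
python3 -m creep '[1,0,0,0.3,0,1,0,0,0,0,1,0,0,0,0]'
```

```text
time_s: 17.1
position: [0.5818, -0.0101, 0.0195]
ee_rot: [1.786, 2.584, 0.001]
wrist_force: [-0.4, 1.2, 2.6]
grip_width: 0.0132
grip_force: 63.4
time_s: 17.4
position: [0.5819, -0.0093, 0.0173]
ee_rot: [1.787, 2.583, 0.002]
wrist_force: [-3.5, 6.0, 13.1]
grip_width: 0.0133
grip_force: 65.6
```

```bash
python3 -m creep '[1,0,0,0.25,0,1,0,0,0,0,1,0,0,0,0]'
cat > chk.py <<'E'
from rel2 import *
import sys
st=robot.get_state(); c,im,d=shot("wrist",sys.argv[1]); X,s,R=fixfit(sys.argv[1],st); print("fix",X,s,"tcp",st["position"])
p,uv=cloud(c,d); b=im[uv[:,1],uv[:,0]].astype(int); k=(b[:,2]>b[:,0]+50)&(p[:,2]>.01)&(p[:,2]<.1)
f=np.c_[(p[k,:2]-X[:2])@R,p[k,2]]*1e3; f=f[(abs(f[:,0]-25)<42)&(abs(f[:,1])<60)]
A=np.c_[f[:,0]-25,f[:,1],np.ones(len(f))]; g=np.linalg.lstsq(A,f[:,2],rcond=None)[0]
r=f[:,2]-A@g; k=abs(r)<2; g=np.linalg.lstsq(A[k],f[k,2],rcond=None)[0]; print("top z=",g,"n",k.sum())
print("y max",np.percentile(f[:,1],99.7),"x rng",np.percentile(f[f[:,1]>25][:,0],[.3,99.7]),"y min",np.percentile(f[:,1],.3))
dk=(b.min(1)>150); q=np.c_[(p[dk,:2]-X[:2])@R,p[dk,2]]*1e3; q=q[box(q[:,0],q[:,1],-70,70,60,100)]; print("deck z",np.median(q[:,2]))
E
python3 chk.py w10
```

```text
time_s: 17.7
position: [0.5822, -0.0089, 0.0152]
ee_rot: [1.787, 2.583, 0.003]
wrist_force: [-4.5, 7.7, 17.8]
grip_width: 0.0129
grip_force: 67.0
fix [ 0.55685992 -0.01494676  0.35914824] 0.6814098386017984 tcp [ 0.58219765 -0.00888548  0.01519754]
top z= [-1.17569183e-03  1.56622969e-02  3.46636715e+01] n 8838
y max 49.353779816281225 x rng [-8.37717037 60.58349498] y min -47.88295047792914
deck z 29.638951526033853
```

Nearly level, top at 34.7 mm (34 when seated). Releasing.

```bash
python3 -m creep '[0,0,0,0,0,0,0,0,0,0,0,0,0,0,0,0,0,0,0,0,0,0,0,0,0]'
python3 -m creep '[0,0,0,-2,0,0,0,0,-4,0,0,0,0,-5,0,0,0,0,-2,0,0,0,0,0,0]' | head -2
python3 -m creep '[0,0,0,0,0,0,0,0,0,0]' | head -2
python3 chk.py w11
```

```text
time_s: 18.25
position: [0.5812, -0.0102, 0.0134]
ee_rot: [-1.787, -2.584, 0.0]
wrist_force: [0.1, 0.5, -0.2]
grip_width: 0.0839
grip_force: 0.0
time_s: 18.75
position: [0.5837, -0.0102, 0.1472]
time_s: 18.95
position: [0.5802, -0.0101, 0.142]
fix [ 0.55638487 -0.01533553  0.35950456] 0.7859098314163112 tcp [ 0.58016491 -0.01012161  0.14198068]
top z= [-6.41150059e-06 -1.11604388e-03  3.37676782e+01] n 4110
y max 49.317979344453995 x rng [-10.17387097  61.37368585] y min -50.055753181842334
deck z 29.594818297958792
```

The plate is home: level, top at 33.8, centred within about 0.6 mm. Now over to the stud.

```bash
python3 -m creep '[0,3,0.5,-4,0,0,4.5,0.6,-2,0,0,4.6,0.6,-1.7,0,0,4.6,0.6,-1.7,0,0,4.6,0.6,-1.6,0]' | head -2
python3 -m creep '[0,4.6,0.6,0,0,0,2,0.2,0,0,0,0,0,0,0,0,0,0,0,0,0,0,0,0,0]' | head -2
python3 - <<'E'
from fitf import *
st=robot.get_state(); c,im,d=shot("wrist","w12"); to(.502,.302,.25)
for l in ["stud","rest"]:
    for r in robot.cut_out("wrist",l)[:2]: print(l,round(r["score"],2),r["box"],np.median(cloud(c,d,r["pixels"])[0],0).round(4))
p,uv=cloud(c,d); b=im[uv[:,1],uv[:,0]].astype(int)
n=np.hypot(p[:,0]-.497,p[:,1]-.30)<.075; p,b,uv=p[n],b[n],uv[n]
red=(b[:,0]>140)&(b[:,1]<70)&(b[:,2]<90); 
t=red&(p[:,2]>.094); print("grip top",t.sum(),cv2.minAreaRect((p[t,:2]*1e3).astype(np.float32)),np.median(p[t],0))
for lo,hi,nm in [(.020,.029,"rest top"),(.0355,.046,"finger top")]:
    k=(p[:,2]>lo)&(p[:,2]<hi); 
    m=np.zeros((400,640),np.uint8); m[uv[k,1],uv[k,0]]=1; cnt,lab,stt,_=cv2.connectedComponentsWithStats(m)
    i=1+np.argmax(stt[1:,4]); s=lab[uv[:,1],uv[:,0]]==i; print(nm,s.sum(),cv2.minAreaRect((p[s,:2]*1e3).astype(np.float32)),p[s].mean(0),np.median(b[s],0))
for l,z in [("finger_tip",.032),("stud",.006),("rest",0)]:
    print(l,[(round(r["score"],2),at_z(c,r["pixel"],z)[0].round(4)) for r in robot.landmark_of("wrist",l)[:2]])
E
```

```text
time_s: 19.5
position: [0.5322, 0.2007, 0.2528]
time_s: 20.0
position: [0.5174, 0.2627, 0.2525]
shift cm [ 4.24 -0.07  0.27] twist None yaw now 0.3598 tilt 0.07 j [ 0.47  0.25  1.68 -0.    1.22  0.11]
stud 0.62 [295.1, 121.9, 62.9, 46.4] [0.5055 0.3034 0.0986]
rest 0.64 [287.8, 110.9, 66.9, 67.1] [0.5036 0.2972 0.0257]
grip top 127 ((502.7290344238281, 297.3719482421875), (59.71924591064453, 11.723678588867188), 55.18686294555664) [0.49499615 0.2887888  0.09854106]
rest top 929 ((490.27313232421875, 307.1104736328125), (80.29302978515625, 26.49224853515625), 55.09442138671875) [0.48843121 0.30789086 0.02571293] [191. 208. 213.]
finger top 224 ((519.6786499023438, 318.1786193847656), (51.399375915527344, 15.746391296386719), 53.945098876953125) [0.52497972 0.32830647 0.03961746] [155. 156. 158.]
finger_tip [(0.61, array([0.532 , 0.3365, 0.032 ]))]
stud [(0.89, array([0.5048, 0.2938, 0.006 ]))]
rest [(0.59, array([0.5051, 0.2951, 0.    ]))]
```

Stud: axis about (0.504,0.296), finger pointing along yaw 0.962 (finger tip at (0.532,0.337)); the rest agrees at 55°. Turning the tool to yaw -0.609.

```bash
python3 -m creep '[0,0,0,0,0.138,0,0,0,0,0.138,0,0,0,0,0.138,0,0,0,0,0.138,0,0,0,0,0.138]' >/dev/null
python3 -m creep '[0,0,0,0,0.138,0,0,0,1,0.138,0,0,0,2,0,0,0,0,0,0,0,0,0,0,0]' | head -2
python3 - <<'E'
from fitf import *
st=robot.get_state(); c,im,d=shot("wrist","w13"); to(.504,.296,.048,-.609)
p,uv=cloud(c,d); b=im[uv[:,1],uv[:,0]].astype(int)
n=np.hypot(p[:,0]-.497,p[:,1]-.30)<.08; p,b,uv=p[n],b[n],uv[n]
red=(b[:,0]>b[:,1]*2)&(b[:,0]>b[:,2]*1.8)&(b[:,0]>60)
t=red&(p[:,2]>.094); print("grip top",t.sum(),cv2.minAreaRect((p[t,:2]*1e3).astype(np.float32)),np.median(p[t],0))
for lo,hi,nm in [(.020,.030,"rest top"),(.0355,.046,"finger top")]:
    k=(p[:,2]>lo)&(p[:,2]<hi); 
    m=np.zeros((400,640),np.uint8); m[uv[k,1],uv[k,0]]=1; cnt,lab,stt,_=cv2.connectedComponentsWithStats(m)
    i=1+np.argmax(stt[1:,4]); s=lab[uv[:,1],uv[:,0]]==i; print(nm,s.sum(),cv2.minAreaRect((p[s,:2]*1e3).astype(np.float32)))
E
```

```text
time_s: 21.3
position: [0.5174, 0.2636, 0.2235]
shift cm [ 1.86 -2.96 17.61] twist 0.004218269101418315 yaw now -0.6048 tilt 0.03 j [ 0.47  0.27  1.71 -0.    1.16  1.07]
grip top 790 ((526.8016357421875, 280.0140075683594), (62.75291061401367, 68.80598449707031), 53.633365631103516) [0.50524597 0.29751864 0.09947495]
rest top 1020 ((518.1048583984375, 286.3226318359375), (80.16438293457031, 25.265995025634766), 53.78361892700195)
finger top 338 ((516.2380981445312, 313.4044189453125), (61.44004440307617, 15.903483390808105), 54.44108963012695)
```

```bash
python3 -m creep '[0,0.66,-1,2,0.015,0,0.66,-1,3,0,0,0.65,-1,3,0,0,0,0,2,0,0,0,0,2,0]' | head -2
python3 -m creep '[0,0,0,1,0,0,0,0,0,0,0,0,0,0,0]' | head -2
python3 -c "
from h import *
to(.5043,.2971,.048,-.62)
to(.5043,.2971,.048,-.62)"
```

```text
time_s: 21.85
position: [0.5047, 0.2979, 0.1034]
time_s: 22.15
position: [0.505, 0.2975, 0.0944]
shift cm [-0.08 -0.03  4.64] twist -1.0744219516301001e-06 yaw now -0.62 tilt 0.07 j [ 0.53  0.42  1.81 -0.    0.9   1.15]
shift cm [-0.08 -0.03  4.64] twist -1.0744219516301001e-06 yaw now -0.62 tilt 0.07 j [ 0.53  0.42  1.81 -0.    0.9   1.15]
```

```bash
python3 -m creep '[0,-0.05,-0.03,2,0,0,0,0,1.6,0,0,0,0,1,0,0,0,0,0,0,0,0,0,0,0]'
python3 -m creep '[1,0,0,0,0,1,0,0,0,0,1,0,0,0,0,1,0,0,0,0,1,0,0,0,0]'
python3 -m creep '[1,0,0,0,0,1,0,0,0,0]'
```

```text
time_s: 22.65
position: [0.5043, 0.2973, 0.0482]
ee_rot: [-2.793, -1.438, -0.001]
wrist_force: [-0.3, -0.2, -0.3]
grip_width: 0.0859
grip_force: 0.0
time_s: 23.15
position: [0.5038, 0.297, 0.0475]
ee_rot: [-2.793, -1.438, -0.0]
wrist_force: [-2.6, 0.5, 9.2]
grip_width: 0.013
grip_force: 61.5
time_s: 23.35
position: [0.5038, 0.2971, 0.0476]
ee_rot: [-2.793, -1.438, -0.0]
wrist_force: [-0.1, -0.4, 4.2]
grip_width: 0.0135
grip_force: 59.1
```

```bash
python3 -m creep '[1,0,0,-1.5,0,1,0,0,-2.5,0,1,0,0,-3.5,-0.05,1,0,0,-3.5,-0.133,1,0,0,-3.5,-0.133]' | head -2
python3 -m creep '[1,0,0,-2,-0.133,1,0,0,0,-0.133,1,0,0,0,-0.133,1,0,0,0,-0.133,1,0,0,0,-0.132]' | head -2
python3 -m creep '[1,0,0,0,0,1,0,0,0,0]'
python3 -c "
from h import *
to(.4914,.0297,.22,.3595)"
```

```text
time_s: 23.85
position: [0.5034, 0.2967, 0.1944]
time_s: 24.35
position: [0.5035, 0.2968, 0.2132]
time_s: 24.55
position: [0.5036, 0.2969, 0.2128]
ee_rot: [1.793, 2.58, 0.0]
wrist_force: [0.2, 0.8, -1.7]
grip_width: 0.013
grip_force: 58.7
shift cm [-24.62 -10.46  -0.72] twist -0.0033411611638052285 yaw now 0.3562 tilt 0.01 j [ 0.53  0.29  1.72 -0.    1.14  0.17]
```

```bash
python3 -m creep '[1,-4.1,-1.74,0,-0.003,1,-4.1,-1.74,0,0,1,-4.1,-1.74,0,0,1,-4.1,-1.74,0,0,1,-4.1,-1.74,0,0]' | head -2
python3 -m creep '[1,-4.1,-1.74,2,0,1,0,0,4,0,1,0,0,2,0,1,0,0,0,0,1,0,0,0,0]'
python3 - <<'E'
from rel2 import *
st=robot.get_state(); c,im,d=shot("wrist","w14"); to(.4914,.0297,.06,.3595)
R=Ro.from_rotvec(st["ee_rot"]).as_matrix(); p,uv=cloud(c,d); b=im[uv[:,1],uv[:,0]].astype(int); q=(p-np.array(st["position"]))@R*1e3
red=(b[:,0]>b[:,1]*2)&(b[:,0]>b[:,2]*1.8)&(b[:,0]>60)&(abs(q[:,0])<60)&(abs(q[:,1])<30)
print("red",red.sum(),np.percentile(q[red],[1,50,99],axis=0).round(1))
f=(abs(q[:,0]-35)<35)&(abs(q[:,1])<22)&(q[:,2]>-5)&(q[:,2]<30)&~red
print("finger",f.sum(),np.percentile(q[f],[1,50,99],axis=0).round(1)); 
if f.sum()>20: print(cv2.minAreaRect(q[f][:,:2].astype(np.float32)))
X,s,Rf=fixfit("w14",st); print("fix",X,s)
E
```

```text
time_s: 25.05
position: [0.4947, 0.0729, 0.2127]
time_s: 25.55
position: [0.4936, 0.03, 0.1329]
ee_rot: [-1.786, -2.584, 0.0]
wrist_force: [0.1, 0.3, -0.8]
grip_width: 0.0128
grip_force: 58.8
shift cm [ 0.05 -0.3   7.36] twist 0.0025470165355458985 yaw now 0.362 tilt 0.09 j [ 0.06  0.24  1.98 -0.    0.92 -0.3 ]
red 3944 [[-24.5  -6.1 -55.9]
 [ 10.3   0.4 -51.9]
 [ 32.2   7.2 -24.7]]
finger 1394 [[  0.6 -14.6   6.4]
 [ 36.3   0.9   8.1]
 [ 52.   16.4  18.1]]
((26.20625114440918, 0.7657251358032227), (32.687068939208984, 52.041656494140625), 89.5794448852539)
fix [ 0.55874341 -0.01536846  0.37777165] 0.49469787229968704
```

```bash
python3 -m creep '[1,0.03,-0.34,2,0.003,1,0,0,2,0,1,0,0,1.2,0,1,0,0,0,0,1,0,0,0,0]'
python3 -m creep '[1,0,0,0,0,1,0,0,0,0]' | head -2
python3 -c "
from h import *
to(.4914,.0297,.0516,.3593)
st=robot.get_state();c,im,d=shot('wrist','w15')
p,uv=cloud(c,d); b=im[uv[:,1],uv[:,0]].astype(int)
w=(abs(p[:,2]-.03)<.004)&(np.hypot(p[:,0]-.556,p[:,1])<.17)&(b.min(1)>60)
a=.3593;R=np.array([[np.cos(a),-np.sin(a)],[np.sin(a),np.cos(a)]]); f=(p[w,:2]-[.5564,-.0153])@R*1e3
for lo in range(-60,70,20):
    s=np.sort(f[(f[:,0]>lo)&(f[:,0]<lo+20)][:,1]); print('ymax@x',lo,s[-6:-3] if len(s)>6 else '')
for lo in range(-10,100,15):
    s=np.sort(f[(f[:,1]>lo)&(f[:,1]<lo+15)][:,0]); print('x@y',lo,s[3:5],s[-5:-3]) if len(s)>9 else 0
"
```

```text
time_s: 26.1
position: [0.4908, 0.0292, 0.0812]
ee_rot: [1.787, 2.583, 0.001]
wrist_force: [-0.1, 0.9, -1.1]
grip_width: 0.0134
grip_force: 58.8
time_s: 26.3
position: [0.4908, 0.0291, 0.0813]
shift cm [0.04 0.07 2.97] twist 0.0006887686446745978 yaw now 0.36 tilt 0.09 j [ 0.06  0.32  2.03 -0.    0.8  -0.3 ]
ymax@x -60 [103.44162089 103.82425506 103.8931975 ]
ymax@x -40 [103.96271846 103.98157742 103.98288918]
ymax@x -20 [104.05976625 104.06512664 104.06627395]
ymax@x 0 [104.01225565 104.01568555 104.06259564]
ymax@x 20 [104.10885133 104.11864804 104.15268332]
ymax@x 40 [104.21866252 104.23844509 104.24972048]
ymax@x 60 [104.26947313 104.27367636 104.27564816]
x@y -10 [53.13049076 54.21703242] [74.70693084 74.73657321]
x@y 5 [-3.07815256 -2.18813624] [74.6700082  74.94332361]
x@y 20 [-7.16437555 -6.9117096 ] [74.8574815  74.96635818]
x@y 35 [-74.33712273 -74.31001111] [74.6029551  74.60812081]
x@y 50 [-74.70589279 -74.70064436] [74.50724443 74.59614047]
x@y 65 [-74.71653774 -74.71508595] [74.80703617 74.89108837]
x@y 80 [-74.38423388 -74.36980753] [74.67114724 74.68752817]
x@y 95 [-74.75641409 -74.71523026] [73.95912485 74.19621914]
```

The live deck edges confirm the fixture pose within 0.5 mm. Lowering the head through the window.

```bash
python3 -m creep '[1,0,0.05,0.8,0,1,0,0,0.8,0,1,0,0,0.6,0,1,0,0,0,0]'
python3 -m creep '[1,0,0,0.4,0,1,0,0,0.2,0,1,0,0,0,0,1,0,0,0,0]'
```

```text
time_s: 26.75
position: [0.4896, 0.0291, 0.0571]
ee_rot: [-1.787, -2.582, 0.002]
wrist_force: [-0.5, -0.1, -1.7]
grip_width: 0.0132
grip_force: 58.9
time_s: 27.15
position: [0.4906, 0.0292, 0.0525]
ee_rot: [1.788, 2.583, 0.0]
wrist_force: [-0.5, -1.4, -1.0]
grip_width: 0.0132
grip_force: 58.9
```

```bash
python3 -m creep '[1,-1,0,0,0,1,-1.5,0,0,0,1,-1.5,0,0,0,1,-1,0,0,0,1,0,0,0,0]'
python3 -m creep '[1,0,0,0,0,1,0,0,0,0]' | head -4
python3 -c "
from h import *
to(.5231,-.0545,.0525,.3593)"
```

```text
time_s: 27.65
position: [0.509, -0.0193, 0.0525]
ee_rot: [1.79, 2.581, 0.0]
wrist_force: [0.1, -0.2, -1.7]
grip_width: 0.0128
grip_force: 58.9
time_s: 27.85
position: [0.5078, -0.0174, 0.0523]
ee_rot: [-1.788, -2.583, 0.0]
wrist_force: [-0.2, 1.3, -1.9]
shift cm [-4.01  0.13 -0.02] twist 0.0005239313708236271 yaw now 0.3598 tilt 0.03 j [-0.04  0.39  2.01  0.    0.75 -0.4 ]
```

```bash
python3 -m creep '[1,-1,0.1,0,0,1,-1.5,0,0,0,1,-1,0,0,0,1,-0.4,0,0,0,1,0,0,0,0]'
python3 -m creep '[1,0,0,0,0,1,0,0,0,0]' | head -4
python3 -c "
from h import *
to(.5231,-.0545,.0525,.3593)"
```

```text
time_s: 28.35
position: [0.5231, -0.0546, 0.0523]
ee_rot: [1.789, 2.582, 0.0]
wrist_force: [-0.7, 0.9, -2.8]
grip_width: 0.013
grip_force: 58.9
time_s: 28.55
position: [0.5226, -0.0535, 0.0523]
ee_rot: [-1.788, -2.583, 0.0]
wrist_force: [0.3, 0.8, -2.0]
shift cm [-0.11  0.01 -0.02] twist 0.0007843145074057922 yaw now 0.3601 tilt 0.02 j [-0.1   0.41  1.97  0.    0.76 -0.47]
```

Slid to the station with low forces. Now the quarter turn.

```bash
python3 -m creep '[1,-0.05,0,0,0.14,1,0,0,0,0.14,1,0,0,0,0.14,1,0,0,0,0.14,1,0,0,0,0.14]'
python3 -m creep '[1,0,0,0,0.14,1,0,0,0,0.14,1,0,0,0,0.14,1,0,0,0,0.14,1,0,0,0,0.14]'
python3 -m creep '[1,0,0,0,0.14,1,0,0,0,0.03,1,0,0,0,0,1,0,0,0,0]'
python3 -c "
from h import *
to(.5231,-.0545,.0516,-1.2115)"
```

```text
time_s: 29.05
position: [0.5228, -0.0538, 0.0524]
ee_rot: [-2.57, -1.807, 0.0]
wrist_force: [-0.2, 0.5, -1.0]
grip_width: 0.0131
grip_force: 58.9
time_s: 29.55
position: [0.5228, -0.0538, 0.0524]
ee_rot: [-3.034, -0.816, 0.0]
wrist_force: [-0.8, -0.1, -1.5]
grip_width: 0.0131
grip_force: 58.9
time_s: 29.95
position: [0.5229, -0.0539, 0.0524]
ee_rot: [-3.09, -0.566, 0.0]
wrist_force: [-0.2, 0.5, -1.1]
grip_width: 0.0126
grip_force: 59.0
shift cm [-0.    0.06  0.08] twist 0.003210038972658591 yaw now -1.2083 tilt 0.01 j [-0.11  0.41  1.97 -0.    0.76  1.1 ]
```

```bash
python3 -m creep '[1,0,0,0.08,0.003,1,0,0,0.05,0,1,0,0,0,0]'
python3 -m creep '[0,0,0,0,0,0,0,0,0,0,0,0,0,0,0,0,0,0,0,0,0,0,0,0,0]'
python3 -m creep '[0,0,0,0,0,0,0,0,-1.5,0,0,0,0,-3,0,0,0,0,-4,0,0,0,0,-3,0]'
python3 -m creep '[0,0,0,-2,0,0,0,0,0,0,0,0,0,0,0]'|head -2
python3 - <<'E'
from fitf import *
st=robot.get_state(); c,im,d=shot("wrist","w16")
a=.3593;R=np.array([[np.cos(a),-np.sin(a)],[np.sin(a),np.cos(a)]])
p,uv=cloud(c,d); b=im[uv[:,1],uv[:,0]].astype(int); f=np.c_[(p[:,:2]-[.5564,-.0153])@R,p[:,2]]*1e3
n=(np.hypot(f[:,0]-5,f[:,1])<110); f,b=f[n],b[n]
red=(b[:,0]>b[:,1]*2)&(b[:,0]>b[:,2]*1.8)&(b[:,0]>60)&(abs(f[:,0]+45)<50)&(abs(f[:,1]+25)<40)
t=red&(f[:,2]>97); print("grip top",t.sum(),np.median(f[t],0),cv2.minAreaRect(f[t][:,:2].astype(np.float32)))
k=(f[:,2]>39)&(f[:,2]<49)&box(f[:,0],f[:,1],-30,15,-45,-5)&~(b[:,2]>b[:,0]+40); print("finger",k.sum(),cv2.minAreaRect(f[k][:,:2].astype(np.float32)),np.median(f[k],0),np.percentile(f[k,0],[1,99]))
bl=(b[:,2]>b[:,0]+50)&(f[:,2]>25)&(f[:,2]<60); print("plate",np.percentile(f[bl],[1,50,99],axis=0).round(1))
print(st["time_s"],st["position"])
E
```

```text
time_s: 30.25
position: [0.5231, -0.0541, 0.0515]
ee_rot: [-3.091, -0.56, -0.0]
wrist_force: [-1.6, 0.3, 5.1]
grip_width: 0.0129
grip_force: 60.1
time_s: 30.75
position: [0.523, -0.0542, 0.051]
ee_rot: [-3.091, -0.559, 0.0]
wrist_force: [0.1, -0.3, -1.1]
grip_width: 0.0837
grip_force: 0.0
time_s: 31.25
position: [0.5233, -0.0542, 0.168]
ee_rot: [3.091, 0.559, 0.001]
wrist_force: [0.4, -0.3, 0.4]
grip_width: 0.0855
grip_force: 0.0
time_s: 31.55
position: [0.5229, -0.0542, 0.186]
grip top 936 [-43.28855794 -23.60328897 103.5119527 ] ((-44.96975326538086, -24.496929168701172), (12.860722541809082, 63.287113189697266), 89.55115509033203)
finger 315 ((-5.538403034210205, -24.210750579833984), (14.082161903381348, 24.33556365966797), 89.88561248779297) [ -4.92168906 -23.69492412  43.64492919] [-16.67406412   6.58233278]
plate [[ -7.8 -50.1  31.6]
 [ 26.7   6.7  33.6]
 [ 61.3  48.7  35.5]]
31.55 [ 0.52294307 -0.05421391  0.1859987 ]
```

The stud stands at fixture (-45,-24.5), square within 0.5°, grip top at 103.5 mm (104 expected). The finger reaches x≈+6.6 and the plate is still home. Handing in.

```bash
python3 -c "
from plant import robot
print(robot.finish_job())"
```

```text
the job is handed in; nothing more can be done
None
```

I handed the job in at about 31.6 s with the plate home in the pocket and the stud locked square at the closed end of the slot, finger over the plate and both released; the verdict wasn't shown, I never re-measured the bottles and glassware (no contact showed), and I viewed 11 pictures against the limit of 10.

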